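Change the worn clutch sprocket on a chainsaw

TASK

Change the sprocket on the chainsaw lying on the bench: lift the rusty worn sprocket drum off the crank stub and lay it flat, sprocket up, in the round steel dish; then thread onto the stub, in this order, the bright new sprocket drum (sprocket up), the green collar and the black clutch hub (blue nut up), each pushed or lowered fully home on the one below. Leave the orange fuel cap, the screwdriver, the oil bottle and the jar where they are.

Things in the scene. Friction and masses are not known exactly. Their poses are not given: they have to be found in the camera images.
- stub_foot (a point): Foot of the chainsaw's crank stub, on its axis: upright steel pin, 12 mm diameter for 40 mm, then tapering to a 4 mm tip, 52 mm high in all. It stands on the flat top, 70 mm above the bench, of the saw (fixed, on its side; aluminium, orange housing, black handles). x points to the rear handle; flat top from -50 to 200 mm in x, -65 to 55 mm in y, otherwise clear above; side handle at +y.
- dish_floor (a point): Round open steel dish fixed to the bench, outer diameter 140 mm at the foot and 150 mm at the rim, 20 mm high, wall and floor 4 mm thick. The point is the centre of its inner floor.
- worn_c (a point): The worn sprocket drum, rusty brown; at the start it sits on the crank stub, at the stub's foot. A disc 60 mm wide, 10 mm thick, with a round sprocket 36 mm wide, 12 mm high on top (22 mm in all), and an 18 mm through bore. The point is its centre, half-way up (11 mm above its underside); z points up through the sprocket. About 150 g.
- new_c (a point): The new sprocket drum, bright silver, same shape and size as the worn one: disc 60 mm by 10 mm, sprocket 36 mm by 12 mm on top, 18 mm bore; lies on the bench sprocket up. The point is its centre, half-way up (11 mm above its underside); z points up through the sprocket. About 150 g.
- collar_c (a point): Green-anodised collar, a plain flat ring 44 mm in outer diameter, 8 mm thick, 18 mm bore, lying flat on the bench. The point is its centre, half-way up (4 mm above its underside). About 50 g; either face may go up.
- hub_c (a point): Clutch hub, a black disc 52 mm in diameter and 14 mm thick with three small red marks, and a round blue nut 28 mm in diameter and 14 mm high on top (28 mm in all), 18 mm through bore; lies on the bench nut up. The point is its centre, half-way up (14 mm above its underside); z points up through the nut. About 140 g.
- fuelcap_c (a point): Bystander: orange fuel cap, 48 mm in diameter, 26 mm high with a grip bar on top, no bore; among the parts on the bench. Its centre. Leave it.
- screwdriver_grip (a point): Bystander: screwdriver with a red handle, 190 mm long, lying between the saw and the dish; the point is at the middle of its handle, its blade points to +x. Leave it.
- oil: Bystander: yellow oil bottle, 66 mm in diameter, 170 mm high, standing at the robot's left; origin at the centre of its underside. Leave it.
- jar: Bystander: small glass jar with white cap, 52 mm in diameter, 70 mm high, beyond the screwdriver; origin at the centre of its underside. Leave it.
Mind the look-alikes: they are no part of the job. Leave any yellow look-alike of the part that bears worn_c alone.

How it is judged (in metres and radians):
On the way, in this order (a step that is already met when the one before it is completed fails the run):
1. the worn drum lies flat in the dish, sprocket up, released (horizontal distance between worn_c and dish_floor below 0.04 m and z of worn_c in the frame of dish_floor between 0.006 and 0.016 m and angle between worn_c's own z axis and vertical below 0.12 rad and contact force between the fingers and worn below 0.1 N), for 0.2 s.
2. the new drum is fully home on the stub, released (horizontal distance between new_c and stub_foot below 0.006 m and z of new_c in the frame of stub_foot between 0.007 and 0.015 m and angle between new_c's own z axis and vertical below 0.12 rad and contact force between the fingers and new below 0.1 N), for 0.2 s.
3. the green collar is on the stub, flat on the new drum, released (horizontal distance between each of new_c, collar_c and stub_foot below 0.006 m and z of new_c in the frame of stub_foot between 0.007 and 0.015 m and angle between new_c's own z axis and vertical below 0.12 rad and z of collar_c in the frame of stub_foot between 0.022 and 0.03 m and angle between the z axis of collar_c and the z axis of stub_foot, either way round below 0.12 rad and contact force between the fingers and collar below 0.1 N), for 0.2 s.
4. the clutch hub is on the stub, flat on the collar, released (horizontal distance between each of new_c, collar_c, hub_c and stub_foot below 0.006 m and z of new_c in the frame of stub_foot between 0.007 and 0.015 m and angle between each of new_c, hub_c's own z axis and vertical below 0.12 rad and z of collar_c in the frame of stub_foot between 0.022 and 0.03 m and angle between the z axis of collar_c and the z axis of stub_foot, either way round below 0.12 rad and z of hub_c in the frame of stub_foot between 0.04 and 0.048 m and contact force between the fingers and hub below 0.1 N), for 0.2 s.
At the end, for the whole second after the job is handed in: Worn drum flat in the dish, centre within 40 mm of its centre; new drum, collar, hub on the stub, upright within 7 degrees, centred within 6 mm, centres 11, 26, 44 mm (each within 4) above its foot; all at rest; fuel cap, screwdriver, bottle, jar within 30 mm of their starts (horizontal distance between worn_c and dish_floor below 0.04 m and z of worn_c in the frame of dish_floor between 0.006 and 0.016 m and angle between each of worn_c, new_c, hub_c's own z axis and vertical below 0.12 rad and horizontal distance between each of new_c, collar_c, hub_c and stub_foot below 0.006 m and z of new_c in the frame of stub_foot between 0.007 and 0.015 m and z of collar_c in the frame of stub_foot between 0.022 and 0.03 m and angle between the z axis of collar_c and the z axis of stub_foot, either way round below 0.12 rad and z of hub_c in the frame of stub_foot between 0.04 and 0.048 m and linear speed of each of worn, new, collar, hub below 0.02 m/s and distance of each of fuelcap_c, screwdriver_grip, oil, jar from where it was at the start of the episode below 0.03 m); the robot touches nothing.
It fails at once if the fuel cap is moved by more than 30 mm (distance of fuelcap_c from where it was at the start of the episode above 0.03 m).
It fails at once if the screwdriver is moved by more than 30 mm (distance of screwdriver_grip from where it was at the start of the episode above 0.03 m).
It fails at once if the oil bottle is moved by more than 30 mm (distance of oil from where it was at the start of the episode above 0.03 m).
It fails at once if the jar is moved by more than 30 mm (distance of jar from where it was at the start of the episode above 0.03 m).
It also fails if it takes over 120 s, if anything falls off the work surface, if the arm or the gripper's body presses on something with over 40 N, if the wrist force passes 120 N, or if a joint passes its speed limit or range.

ROBOT

A 6-joint arm with a two-finger parallel gripper is mounted at the origin on the work surface. World frame = base frame: x ahead of the robot, y to its left, z up, the work surface at z = 0. Lengths are in m, angles in degrees, forces in N, time in s.
With the tool pointing down it reaches from about 0.35 to 0.875 m from the base axis. Payload 4.2 kg.
Tool frame: the origin (TCP) lies where the fingers leave the gripper's body, on its centre line; the fingertips stand 70 mm ahead of it and the grasp point (between the pads) lies 51 mm ahead of it; z points along the fingers, y is the direction in which the jaws open and shut (so a half turn about z gives the same grasp; the last joint's range is limited). The gripper opens to 87 mm and grips with 3 to 60 N. Pads are 19 mm wide; open, the fingers measure 117 mm over their backs; the gripper's body (75 mm by 190 mm) begins 51 mm behind the grasp point.
Start: joints at [-57.433, 22.042, 0.453, 0, -68.411, -14.817], TCP at [0.191, -0.595, 0.292] pointing down, gripper open.
Joint ranges: [-179.83, 179.83], [-69.29, 118.12], [-61.27, 80.66], [-181.25, 117.63], [-171.15, -9.14], [-177.46, 177.46]. Speed limits (degrees/s): [159.86, 159.86, 180, 180, 180, 180].

INTERFACE

Orientations are given as a 3x3 rotation matrix whose columns are the frame's x, y, z axes.
In Python, from station import sense, capture, camera_model, finish_job gives the robot as it stands.
- The arm moves only by the shell command python3 -m inch 'ROWS'. ROWS is JSON, a list of rows, each an object with "hand": the closure, from 0 (fully open) to 1 (shut); "slide": the shift along the world's x, y, z in cm, a list of three; "yaw": the turn about the world's z in rad. A call has 1 to 10 rows; each row is the pose to reach, as a shift and turn from the pose commanded when the call began; what a row does not reach only later rows make up. A row lasts 1/8 s, in which the tool goes at most 62.5 mm and 10.7 degrees, less where a joint would pass 70% of its speed; a pose out of reach is approached as far as the arm can. A call with a gripper value outside its range is refused whole. The fingers move at their own pace and stop on an object; the grip force is fixed at half the most. Time passes only in rows, so rows that repeat a pose let the fingers close. It gives the time, the measured TCP pose, the force and the opening at its end, in the units of the state.
- sense(): the state, without advancing time (a new reading comes with each control period).
- capture(name): name is "scene" or "top"; returns the picture (480x640x3 uint8, blue, green, red); there is no depth.
- camera_model(name): a dict with "mtx" (3x3 intrinsics, pixels), "xyz" and "orientation" of the camera in the world. Camera axes: x right, y up, looking along -z (the intrinsics and any distortion apply to the point x, -y, -z); pixel columns grow to the right and rows downward; lengths in m; the calibration is good to about 2 mm. A picture is of the moment at which its call begins. camera_model takes no time and is no camera call.
- finish_job(): hands the job in, once; it reports no verdict.
The state is a dict: "time_s": time; "joints": joint angles; "joint_velocities": joint speeds; "effort": joint torques, N m; "tcp_pos": TCP position; "ee_rot": TCP orientation; "wrist_force": force on the tool from outside, world axes, zero at the start; "moment": the same for the moment, N m; "gripper_width": opening from 0.0 (shut) to 1.0 (fully open).
Only numpy, scipy, OpenCV 4.12 (cv2) and the standard library are available. Lean on these libraries where they do the work, as an engineer would, in place of code of your own. Each camera call takes 0.05 s, during which the arm holds its last target. There are 200 camera calls.

## Working session

There is one attempt and no reset: what is moved stays moved. The work goes in short steps, Python scripts to look and compute and a shell command to move; the robot and the scene stay as the last step left them, time stands still between calls to the robot, and variables do not carry over. Pictures are saved under pics/ and viewed, about 12 in all and at most 16, crops included, and the job is handed in when it is done.

```bash
ls; mkdir -p pics; python3 - <<'E'
from station import *
import cv2
for n in("scene","top"):
    cv2.imwrite(f"pics/{n}0.png",capture(n)); m=camera_model(n); print(n,m)
s=sense();print(s)
E
```

```text
pics
scene {'mtx': array([[464.95981031,   0.        , 312.86366527],
       [  0.        , 464.95981031, 236.89687832],
       [  0.        ,   0.        ,   1.        ]]), 'xyz': array([ 1.16081439, -0.32142126,  0.78005338]), 'orientation': array([[ 0.53410206, -0.59295119,  0.6026142 ],
       [ 0.84531245,  0.36318493, -0.39184636],
       [ 0.01348537,  0.71868323,  0.69520685]])}
top {'mtx': array([[572.68853139,   0.        , 324.09167135],
       [  0.        , 572.68853139, 239.31332228],
       [  0.        ,   0.        ,   1.        ]]), 'xyz': array([0.31414052, 0.07687807, 1.27923045]), 'orientation': array([[-0.00776606,  0.98010631, -0.19832124],
       [-0.99992552, -0.0057442 ,  0.01076819],
       [ 0.00941478,  0.19839009,  0.98007792]])}
{'time_s': 0.1, 'joints': array([-5.74312267e+01,  2.20869410e+01,  3.86539326e-01, -2.68943949e-02,
       -6.84106662e+01, -1.48165469e+01]), 'joint_velocities': array([ 0.0094381 , -0.11211132,  0.16167263,  0.10977271, -0.03088966,
       -0.03241303]), 'effort': array([-1.54166555e-04, -3.91689134e+01,  1.87935537e+01,  4.23189282e+00,
        1.34739137e-02, -8.04690126e-05]), 'tcp_pos': array([ 0.19046504, -0.59484191,  0.29125129]), 'ee_rot': array([[-9.52436703e-01, -3.04735737e-01, -6.75666945e-04],
       [-3.04736477e-01,  9.52434873e-01,  1.86858483e-03],
       [ 7.41041838e-05,  1.98560914e-03, -9.99998026e-01]]), 'wrist_force': array([-0.32410718, -0.61891795, -0.05539419]), 'moment': array([-0.00608186,  0.00376375, -0.07043968]), 'gripper_width': 0.9993751453229621}
```

View pics/top0.png

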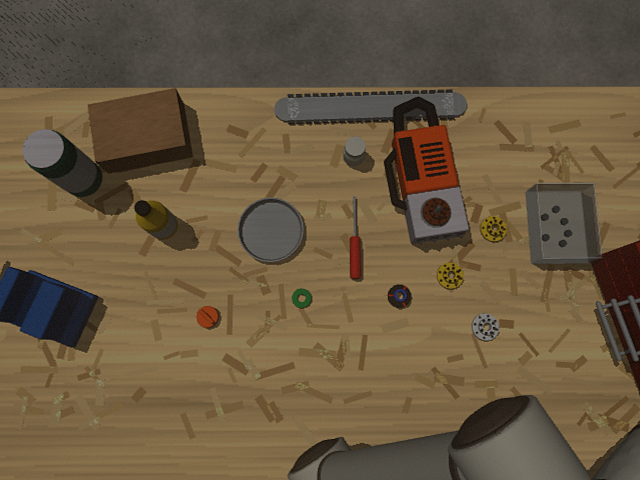

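View pics/scene0.png

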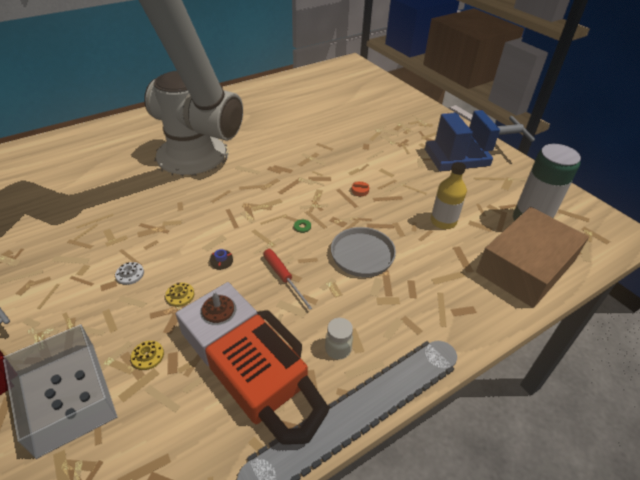

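The top view shows the rusty drum on the saw's stub at about (435,211), the silver drum at (485,327), the collar at (302,298), the hub at (400,296), the dish at (272,230) and the fuel cap at (207,317). Candidates for the worn drum are the brown one at (435,211) on the stub and the yellow ones at (493,229) and (449,275). Only the brown one is rusty and on the stub. The yellow ones are look-alikes and stay put.

```bash
cat > h.py <<'E'
from station import *
import cv2, numpy as np
def ray(n,uv,z):
    m=camera_model(n); K=m["mtx"]; p=np.linalg.solve(K,[uv[0],uv[1],1.])
    d=np.array(m["orientation"])@[p[0],-p[1],-p[2]]; o=np.array(m["xyz"])
    return (o+d*(z-o[2])/d[2])
def proj(n,P):
    m=camera_model(n); q=np.array(m["orientation"]).T@(np.array(P)-m["xyz"]); q=np.array([q[0],-q[1],-q[2]]); u=m["mtx"]@q
    return u[:2]/u[2]
def tri(a,b):
    A=[];B=[]
    for n,uv in(("top",a),("scene",b)):
        o=np.array(camera_model(n)["xyz"]); d=ray(n,uv,0)-o; d/=np.linalg.norm(d)
        M=np.eye(3)-np.outer(d,d); A.append(M);B.append(M@o)
    return np.linalg.lstsq(np.vstack(A),np.hstack(B),rcond=None)[0]
def blob(img,c,r,lo,hi):
    """ellipse of HSV mask contours' hull within radius r of c"""
    h=cv2.cvtColor(img,cv2.COLOR_BGR2HSV); m=cv2.inRange(h,np.array(lo),np.array(hi))
    w=np.zeros_like(m); cv2.circle(w,c,r,255,-1); m&=w
    m=cv2.morphologyEx(m,cv2.MORPH_OPEN,np.ones((2,2),np.uint8))
    pts=cv2.findNonZero(m)
    return cv2.fitEllipse(cv2.convexHull(pts)) if pts is not None and len(pts)>10 else None
E
python3 - <<'E'
from h import *
t=capture("top"); s=capture("scene")
a=cv2.resize(t[185:350,385:525],None,fx=4,fy=4,interpolation=cv2.INTER_CUBIC)[:600]
cv2.imwrite("pics/crop_t.png",t[185:335,380:520].repeat(4,0).repeat(4,1))
cv2.imwrite("pics/crop_s.png",s[250:370,100:260].repeat(5,0).repeat(5,1))
h=cv2.cvtColor(t,cv2.COLOR_BGR2HSV)
for n,(u,v) in dict(worn=(425,211),new=(477,327),collar=(296,298),hub=(392,296),dishfloor=(272,230),wood=(330,400),top=(415,225)).items(): print(n,h[v-1:v+2,u-1:u+2].reshape(-1,3).tolist()[::4])
E
```

```text
worn [[9, 190, 63], [11, 175, 64], [10, 153, 50]]
new [[15, 8, 130], [20, 13, 120], [15, 17, 91]]
collar [[59, 146, 82], [59, 139, 79], [54, 141, 67]]
hub [[3, 204, 134], [8, 180, 61], [0, 16, 32]]
dishfloor [[18, 14, 92], [18, 14, 94], [17, 19, 92]]
wood [[17, 130, 114], [18, 132, 114], [17, 126, 115]]
top [[174, 12, 110], [0, 14, 113], [0, 9, 110]]
```

View pics/crop_t.png

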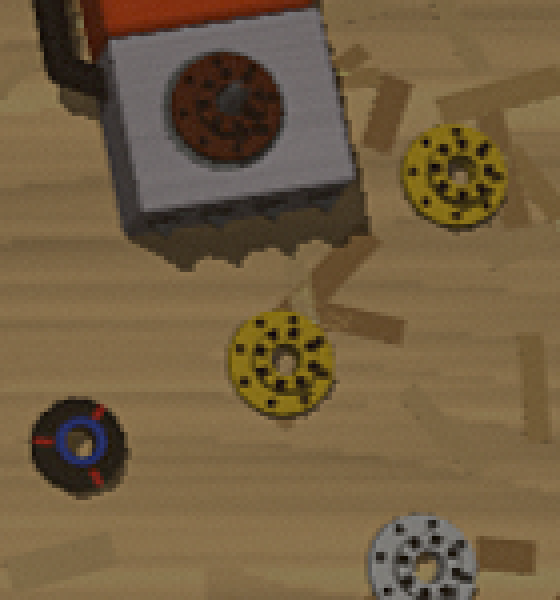

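View pics/crop_s.png

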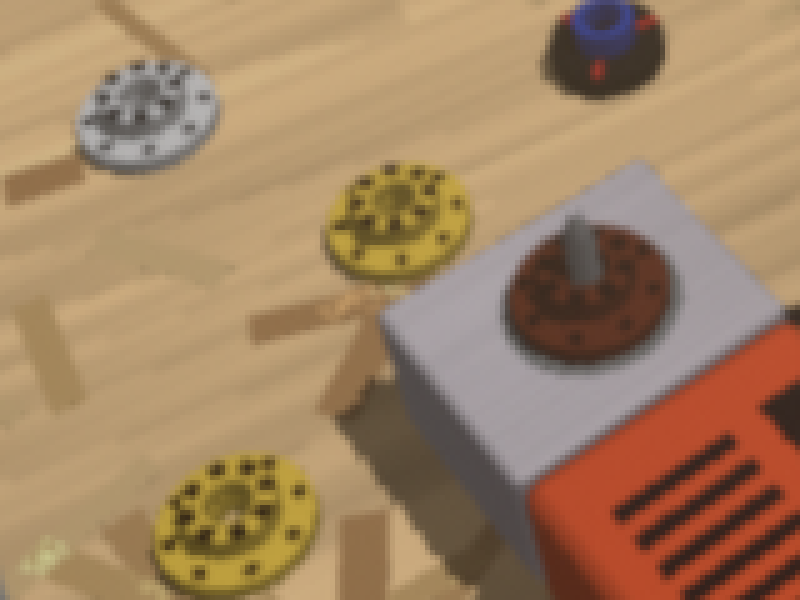

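The crops confirm it: the brown drum is around the steel pin, with the pin tip at crop (575,222) in the scene view. The yellow pair lie on the bench. Next, measure.

```bash
cat > meas.py <<'E'
from h import *
# name: approx xyz, radius, window radius factor, hsv lo/hi , z of outer top edge
O={"worn":([.465,-.125,.08],.030,(0,110,25),(14,255,255)),
"new":([.0,0,.010],.030,(0,0,65),(179,60,255)),
"collar":([0,0,.008],.022,(40,70,30),(80,255,255)),
"hub":([0,0,.014],.026,(0,0,0),(179,255,48)),
"cap":([0,0,.02],.024,(0,180,90),(10,255,255)),}
px={"worn":((435,211),(218,309)),"new":((486,327),(130,273)),"collar":((302,298),(302,226)),"hub":((400,296),(221,259)),"cap":((207,317),(361,188))}
if __name__=="__main__":
    I={n:capture(n) for n in("top","scene")}
    for k,(p,r,lo,hi) in O.items():
        for i,n in enumerate(("top","scene")):
            e=blob(I[n],px[k][i],20 if n=="top" else 22,lo,hi)
            print(k,n,np.round(e[0],1),np.round(e[1],1),ray(n,e[0],p[2]-.003).round(4) if e else None)
    h=cv2.cvtColor(I["top"],cv2.COLOR_BGR2HSV)
    m=((h[...,1]<60)&(h[...,2]>50)).astype(np.uint8)
    w=np.zeros_like(m);cv2.circle(w,(272,230),40,1,-1)
    e=cv2.fitEllipse(cv2.convexHull(cv2.findNonZero(cv2.morphologyEx(m&w,cv2.MORPH_OPEN,np.ones((3,3))))))
    print("dish",e, ray("top",e[0],.018))
    # pin tip
    print("tip scene/top", tri((437.5,209.5),(214.8,293.5)))
    print("handle red", ray("top",(356,258),.015))
E
python3 meas.py
```

```text
worn top [437.1 212.4] [26.2 27.2] [ 0.6156 -0.1816  0.077 ]
worn scene [218.5 309.5] [25.  31.7] [ 0.6242 -0.1795  0.077 ]
new top [486.1 327.6] [26.4 27.8] [ 0.3709 -0.2926  0.007 ]
new scene [130.2 273.9] [21.3 29.3] [ 0.3799 -0.29    0.007 ]
collar top [302.2 298.7] [18.9 19.2] [0.4376 0.1126 0.005 ]
collar scene [303.1 226.3] [12.  16.8] [0.4448 0.1151 0.005 ]
hub top [400.2 297. ] [22.5 22.8] [ 0.4393 -0.1047  0.011 ]Traceback (most recent call last):
  File "meas.py", line 14, in <module>
    print(k,n,np.round(e[0],1),np.round(e[1],1),ray(n,e[0],p[2]-.003).round(4) if e else None)
                       ~^^^
TypeError: 'NoneType' object is not subscriptable
```

```bash
sed -i 's/            print(k,n,np.round(e\[0\]/            if e: print(k,n,np.round(e[0]/; s/(179,255,48)/(179,255,70)/' meas.py; python3 meas.py | grep -v -e worn -e new -e collar
python3 -m inch '[{"slide":[42.5,41.5,0]},{"slide":[42.5,41.5,0]},{"slide":[42.5,41.5,0]},{"slide":[42.5,41.5,0]},{"slide":[42.5,41.5,0]},{"slide":[42.5,41.5,0]},{"slide":[42.5,41.5,0]},{"slide":[42.5,41.5,0]},{"slide":[42.5,41.5,0]},{"slide":[42.5,41.5,0]}]'
```

```text
hub top [400.3 297.3] [22.6 25.2] [ 0.4386 -0.105   0.011 ]
hub scene [221.4 261.7] [14.5 22.9] [ 0.4545 -0.1061  0.011 ]
cap top [207.8 317.3] [20.5 21.4] [0.3972 0.3184 0.017 ]
cap scene [361.2 188. ] [ 8.9 15.1] [0.4087 0.3177 0.017 ]
dish ((272.4817199707031, 230.83692932128906), (59.087745666503906, 63.14606475830078), 52.50825119018555) [0.58950904 0.17909138 0.018     ]
tip scene/top [ 0.61308281 -0.17635071  0.11052582]
handle red [ 0.52685873 -0.00811967  0.015     ]invalid input
```

```bash

python3 -m inch '[{"hand":0,"yaw":0,"slide":[42.5,41.5,0]},{"hand":0,"yaw":0,"slide":[42.5,41.5,0]},{"hand":0,"yaw":0,"slide":[42.5,41.5,0]},{"hand":0,"yaw":0,"slide":[42.5,41.5,0]},{"hand":0,"yaw":0,"slide":[42.5,41.5,0]},{"hand":0,"yaw":0,"slide":[42.5,41.5,0]},{"hand":0,"yaw":0,"slide":[42.5,41.5,0]},{"hand":0,"yaw":0,"slide":[42.5,41.5,0]},{"hand":0,"yaw":0,"slide":[42.5,41.5,0]},{"hand":0,"yaw":0,"slide":[42.5,41.5,0]}]'
python3 - <<'E'
from h import *
t=capture("top");s=capture("scene");S=sense();print(S["tcp_pos"],S["ee_rot"].round(2).tolist())
p=S["tcp_pos"];R=S["ee_rot"]
out=[]
for n,im in(("top",t),("scene",s)):
    im=im.copy()
    u,v=proj(n,p).astype(int); x0,y0=max(0,u-55),max(0,v-70)
    c=np.ascontiguousarray(im[y0:y0+150,x0:x0+100].repeat(4,0).repeat(4,1))
    for q in([0,.0585,.07],[0,-.0585,.07],[0,.0435,.07],[0,-.0435,.07]):
        w=(proj(n,p+R@q)-[x0,y0])*4; print(n,x0,y0,w.round()); cv2.circle(c,tuple(w.astype(int).tolist()),3,(0,255,0),-1)
    out.append(c)
cv2.imwrite("pics/grip1.png",np.hstack(out))
E
```

```text
time_s: 1.65
tcp_pos: [0.6175, -0.1777, 0.2919]
ee_rot: [[-0.952, -0.307, 0.0], [-0.307, 0.952, 0.0], [-0.0, 0.0, -1.0]]
wrist_force: [0.3, -0.0, 0.5]
gripper_width: 1.0
[ 0.61766292 -0.17759775  0.29140584] [[-0.95, -0.31, -0.0], [-0.31, 0.95, 0.0], [0.0, 0.0, -1.0]]
top 403 112 [ 75. 361.]
top 403 112 [302. 287.]
top 403 112 [104. 351.]
top 403 112 [273. 296.]
scene 145 152 [351. 331.]
scene 145 152 [135. 486.]
scene 145 152 [325. 349.]
scene 145 152 [164. 464.]
```

View pics/grip1.png

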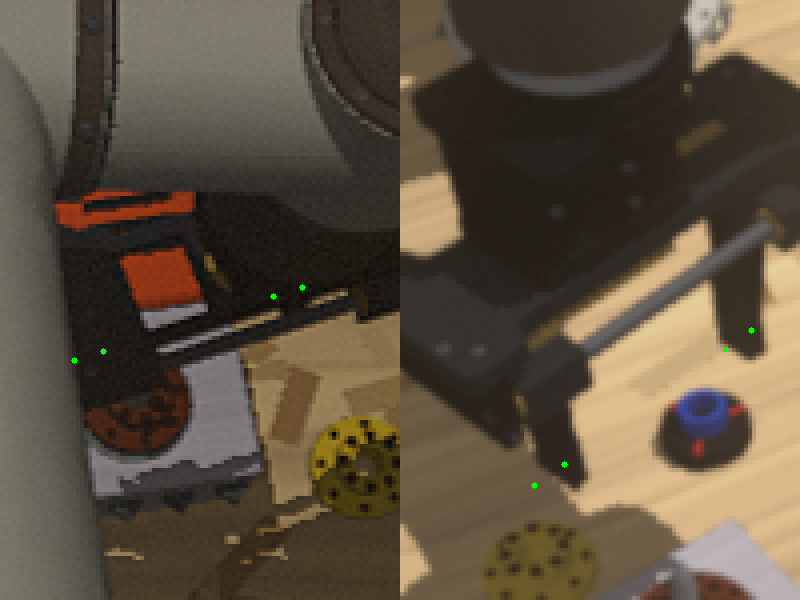

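The predicted fingertip points miss the scene picture by about (+3.5,+2.5) px. This matches the constant (+8,+2) mm offset between the cameras, so I'll trust the top camera. Descending on the worn drum.

```bash

python3 -m inch '[{"hand":0,"yaw":0,"slide":[-0.2,-0.3,-5]},{"hand":0,"yaw":0,"slide":[-0.2,-0.3,-10]},{"hand":0,"yaw":0,"slide":[-0.2,-0.3,-13]},{"hand":0,"yaw":0,"slide":[-0.2,-0.3,-14.8]},{"hand":0,"yaw":0,"slide":[-0.2,-0.3,-14.8]},{"hand":0,"yaw":0,"slide":[-0.2,-0.3,-14.8]}]'
python3 - <<'E'
from h import *
cv2.imwrite("pics/g2.png",np.hstack([capture("top")[130:280,375:475].repeat(4,0).repeat(4,1),capture("scene")[200:350,150:250].repeat(4,0).repeat(4,1)]))
E
```

```text
time_s: 2.5
tcp_pos: [0.6144, -0.1835, 0.1459]
ee_rot: [[-0.952, -0.305, 0.003], [-0.305, 0.952, -0.001], [-0.003, -0.001, -1.0]]
wrist_force: [0.1, 0.8, 0.4]
gripper_width: 1.002
```

View pics/g2.png

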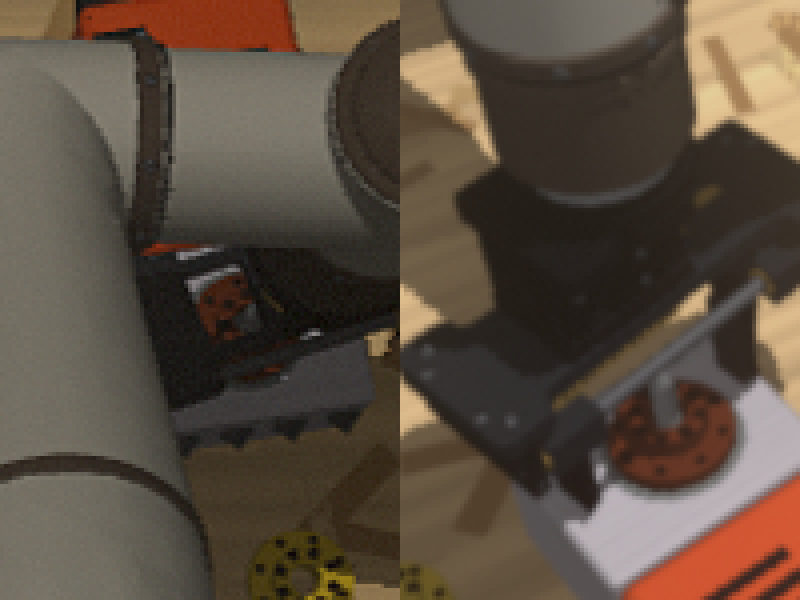

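The fingers straddle the rusty drum with the pin between them. Lowering 4 mm and closing.

```bash

python3 -m inch '[{"hand":0,"yaw":0,"slide":[0.1,0.2,-0.4]},{"hand":0,"yaw":0,"slide":[0.1,0.2,-0.4]},{"hand":1,"yaw":0,"slide":[0.1,0.2,-0.4]},{"hand":1,"yaw":0,"slide":[0.1,0.2,-0.4]},{"hand":1,"yaw":0,"slide":[0.1,0.2,-0.4]},{"hand":1,"yaw":0,"slide":[0.1,0.2,-0.4]},{"hand":1,"yaw":0,"slide":[0.1,0.2,-0.4]}]'
python3 -m inch '[{"hand":1,"yaw":0,"slide":[0,0,1]},{"hand":1,"yaw":0,"slide":[0,0,3]},{"hand":1,"yaw":0,"slide":[0,0,7]},{"hand":1,"yaw":0,"slide":[0,0,10]},{"hand":1,"yaw":0,"slide":[0,0,10]}]'
```

```text
time_s: 3.48
tcp_pos: [0.6146, -0.1812, 0.1403]
ee_rot: [[-0.952, -0.305, -0.0], [-0.305, 0.952, 0.0], [0.0, 0.0, -1.0]]
wrist_force: [-0.3, -0.1, -0.2]
gripper_width: 0.683
time_s: 4.1
tcp_pos: [0.6157, -0.1814, 0.2438]
ee_rot: [[-0.952, -0.305, 0.007], [-0.305, 0.952, -0.001], [-0.006, -0.003, -1.0]]
wrist_force: [0.2, -0.4, -2.5]
gripper_width: 0.682
```

```bash

python3 -m inch '[{"hand":1,"yaw":0,"slide":[-0.4,6,0]},{"hand":1,"yaw":0,"slide":[-0.8,12,0]},{"hand":1,"yaw":0,"slide":[-1.2,18,0]},{"hand":1,"yaw":0,"slide":[-1.7,24,0]},{"hand":1,"yaw":0,"slide":[-2.1,30,0]},{"hand":1,"yaw":0,"slide":[-2.6,36,0]},{"hand":1,"yaw":0,"slide":[-2.6,36,0]},{"hand":1,"yaw":0,"slide":[-2.6,36,-5]},{"hand":1,"yaw":0,"slide":[-2.6,36,-10]},{"hand":1,"yaw":0,"slide":[-2.6,36,-10]}]'
python3 - <<'E'
from h import *
t=capture("top");s=capture("scene")
cv2.imwrite("pics/d3.png",np.hstack([t[160:290,220:320].repeat(4,0).repeat(4,1),s[160:290,310:410].repeat(4,0).repeat(4,1)]))
cv2.imwrite("pics/pin.png",t[190:235,415:460].repeat(12,0).repeat(12,1))
E
```

```text
time_s: 5.35
tcp_pos: [0.5855, 0.1764, 0.1353]
ee_rot: [[-0.953, -0.303, -0.011], [-0.303, 0.953, -0.006], [0.012, -0.002, -1.0]]
wrist_force: [-0.1, -0.2, -1.3]
gripper_width: 0.682
```

View pics/d3.png

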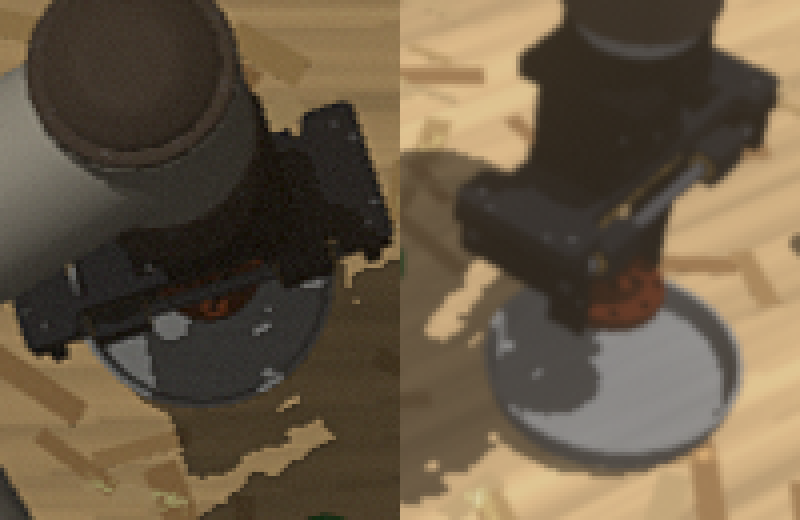

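View pics/pin.png

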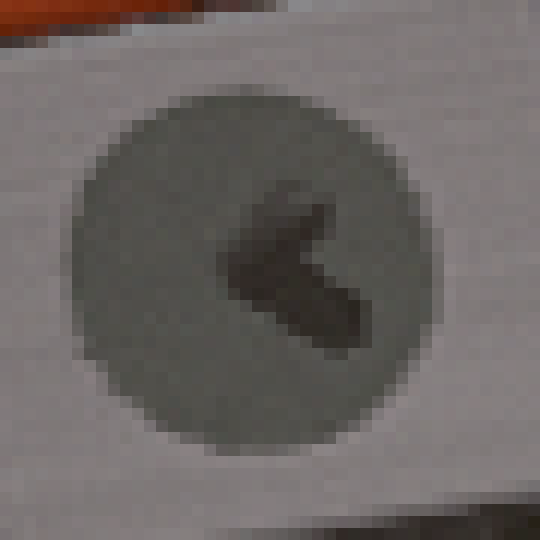

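Scene: the worn drum hangs level over the dish. Pin crop: the dark pad around the stub is centred at pixel (436.0,212.2).

```bash

python3 -c "
from h import *
print(ray('top',(436.0,212.2),.07), ray('top',(438.2,207),.122))"
python3 -m inch '[{"hand":1,"yaw":0,"slide":[0.2,0.2,-3]},{"hand":1,"yaw":0,"slide":[0.2,0.2,-5.5]},{"hand":1,"yaw":0,"slide":[0.2,0.2,-5.5]},{"hand":1,"yaw":0,"slide":[0.2,0.2,-5.5]}]'
```

```text
[ 0.6176892  -0.18077561  0.07      ] [ 0.61580209 -0.17482368  0.122     ]
time_s: 5.95
tcp_pos: [0.5921, 0.1813, 0.0878]
ee_rot: [[-0.952, -0.305, 0.004], [-0.305, 0.952, 0.002], [-0.005, 0.0, -1.0]]
wrist_force: [0.7, -0.2, -1.1]
gripper_width: 0.681
```

```bash

python3 -m inch '[{"hand":1,"yaw":0,"slide":[-0.2,-0.2,-1.1]},{"hand":1,"yaw":0,"slide":[-0.2,-0.2,-1.2]},{"hand":1,"yaw":0,"slide":[-0.2,-0.2,-1.2]}]'
python3 -m inch '[{"hand":0.15,"yaw":0,"slide":[0,0,0]},{"hand":0.15,"yaw":0,"slide":[0,0,0]},{"hand":0.15,"yaw":0,"slide":[0,0,0]}]'
python3 -m inch '[{"hand":0.15,"yaw":0,"slide":[0,0,3]},{"hand":0.15,"yaw":0,"slide":[0,0,8]},{"hand":0,"yaw":0,"slide":[0,0,14]},{"hand":0,"yaw":0,"slide":[-5,-6,14]},{"hand":0,"yaw":0,"slide":[-9,-11,14]},{"hand":0,"yaw":0,"slide":[-12,-17,14]},{"hand":0,"yaw":0,"slide":[-12,-17,14]}]'
python3 - <<'E'
from h import *
t=capture("top");s=capture("scene")
cv2.imwrite("pics/d4.png",np.hstack([t[160:290,220:320].repeat(4,0).repeat(4,1),s[180:310,310:410].repeat(4,0).repeat(4,1)]))
e=blob(t,(272,230),25,(0,110,25),(14,255,255)); print(e, ray("top",e[0],.011))
E
```

```text
time_s: 6.32
tcp_pos: [0.5888, 0.1789, 0.0742]
ee_rot: [[-0.952, -0.305, 0.001], [-0.305, 0.952, 0.0], [-0.001, -0.0, -1.0]]
wrist_force: [-1.7, 0.1, 5.1]
gripper_width: 0.68
time_s: 6.7
tcp_pos: [0.5894, 0.1797, 0.0742]
ee_rot: [[-0.952, -0.305, 0.003], [-0.305, 0.952, 0.002], [-0.003, 0.001, -1.0]]
wrist_force: [-1.7, 2.7, 5.6]
gripper_width: 0.837
time_s: 7.58
tcp_pos: [0.4663, 0.0066, 0.2131]
ee_rot: [[-0.953, -0.303, -0.001], [-0.303, 0.953, 0.0], [0.001, 0.0, -1.0]]
wrist_force: [0.8, 0.7, -1.0]
gripper_width: 1.001
((273.1543884277344, 231.25997924804688), (25.055898666381836, 25.575355529785156), 100.31417846679688) [0.59004843 0.17812711 0.011     ]
```

View pics/d4.png

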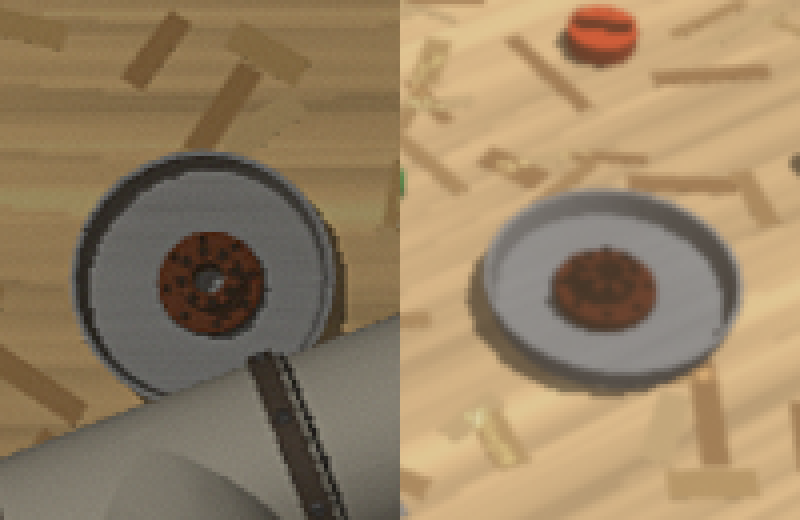

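The worn drum lies flat, sprocket up, at (0.590,0.178), about 1 mm from where it was released. That confirms the top camera. Now the new drum.

```bash

python3 -m inch '[{"hand":0,"yaw":0,"slide":[-1.8,-6,0]},{"hand":0,"yaw":0,"slide":[-3.7,-12,0]},{"hand":0,"yaw":0,"slide":[-5.6,-18,0]},{"hand":0,"yaw":0,"slide":[-7.5,-24,0]},{"hand":0,"yaw":0,"slide":[-9.6,-29.9,0]},{"hand":0,"yaw":0,"slide":[-9.6,-29.9,-5]},{"hand":0,"yaw":0,"slide":[-9.6,-29.9,-10]},{"hand":0,"yaw":0,"slide":[-9.6,-29.9,-10]},{"hand":0,"yaw":0,"slide":[-9.6,-29.9,-10]}]'
```

```text
time_s: 8.8
tcp_pos: [0.3746, -0.2905, 0.1144]
ee_rot: [[-0.952, -0.307, 0.002], [-0.307, 0.952, -0.001], [-0.002, -0.002, -1.0]]
wrist_force: [0.5, -0.8, 0.1]
gripper_width: 0.999
```

```bash

python3 -m inch '[{"hand":0,"yaw":0,"slide":[-0.2,-0.2,-3]},{"hand":0,"yaw":0,"slide":[-0.2,-0.2,-4.2]},{"hand":0,"yaw":0,"slide":[-0.2,-0.2,-4.2]},{"hand":0,"yaw":0,"slide":[-0.2,-0.2,-4.2]},{"hand":1,"yaw":0,"slide":[-0.2,-0.2,-4.2]},{"hand":1,"yaw":0,"slide":[-0.2,-0.2,-4.2]},{"hand":1,"yaw":0,"slide":[-0.2,-0.2,-4.2]},{"hand":1,"yaw":0,"slide":[-0.2,-0.2,-4.2]},{"hand":1,"yaw":0,"slide":[-0.2,-0.2,-4.2]}]'
python3 -m inch '[{"hand":1,"yaw":0,"slide":[0,0,1]},{"hand":1,"yaw":0,"slide":[0,0,5]},{"hand":1,"yaw":0,"slide":[0,0,11]},{"hand":1,"yaw":0,"slide":[0,0,17]},{"hand":1,"yaw":0,"slide":[0,0,17]},{"hand":1,"yaw":0,"slide":[0,0,17]}]'
```

```text
time_s: 9.93
tcp_pos: [0.3706, -0.2923, 0.0714]
ee_rot: [[-0.952, -0.305, 0.0], [-0.305, 0.952, -0.0], [-0.0, -0.0, -1.0]]
wrist_force: [-0.9, 0.3, 1.7]
gripper_width: 0.666
time_s: 10.68
tcp_pos: [0.3696, -0.2917, 0.2408]
ee_rot: [[-0.953, -0.304, -0.001], [-0.304, 0.953, 0.001], [0.0, 0.001, -1.0]]
wrist_force: [0.0, -0.2, -2.1]
gripper_width: 0.665
```

```bash

python3 -m inch '[{"hand":1,"yaw":0,"slide":[5,2.3,0]},{"hand":1,"yaw":0,"slide":[10,4.6,0]},{"hand":1,"yaw":0,"slide":[15,6.9,0]},{"hand":1,"yaw":0,"slide":[20,9.1,0]},{"hand":1,"yaw":0,"slide":[24.6,11.1,0]},{"hand":1,"yaw":0,"slide":[24.6,11.1,-3.5]},{"hand":1,"yaw":0,"slide":[24.6,11.1,-3.5]},{"hand":1,"yaw":0,"slide":[24.6,11.1,-3.5]},{"hand":1,"yaw":0,"slide":[24.6,11.1,-3.5]}]'
python3 - <<'E'
from h import *
t=capture("top");s=capture("scene");S=sense();p=S["tcp_pos"];print(p)
c=np.ascontiguousarray(s[190:340,150:300].repeat(4,0).repeat(4,1))
b=np.array([.008,.002,0])
for q in(p-[0,0,.06],p-[0,0,.07+0],[.617,-.181,.122],[.617,-.181,.07]):
    w=(proj("scene",q+b)-[150,190])*4; print(w); cv2.circle(c,tuple(w.astype(int).tolist()),3,(0,255,0),-1)
cv2.imwrite("pics/n5.png",c)
E
```

```text
time_s: 11.8
tcp_pos: [0.6167, -0.1817, 0.2075]
ee_rot: [[-0.952, -0.305, 0.002], [-0.305, 0.952, -0.0], [-0.002, -0.001, -1.0]]
wrist_force: [0.1, -0.5, -1.8]
gripper_width: 0.666
[ 0.61661935 -0.18160973  0.20764452]
[253.65158416 380.90345169]
[256.69867721 395.47087311]
[262.96708793 417.78185147]
[277.57155915 487.91963667]
```

View pics/n5.png

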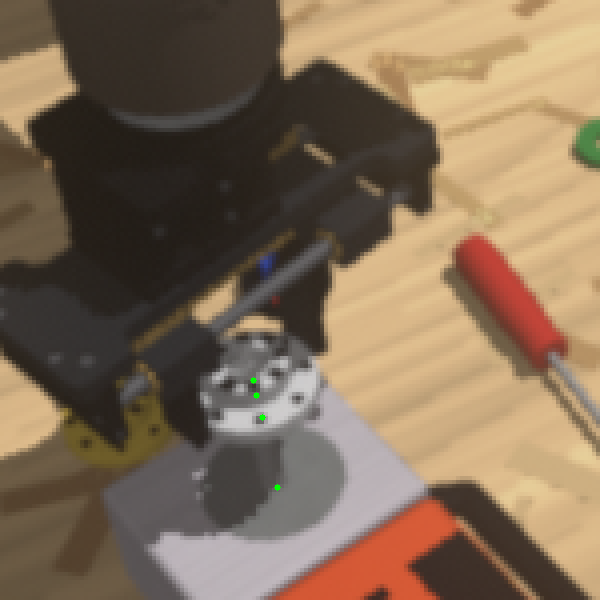

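The drum is gripped over the stub, sprocket up. Its exact position in the grip is uncertain, so one enlarged look with the expected rims overlaid.

```bash

python3 - <<'E'
from h import *
s=capture("scene");p=sense()["tcp_pos"]
x0,y0=185,255
c=cv2.resize(s[y0:y0+75,x0:x0+60],None,fx=10,fy=8,interpolation=cv2.INTER_CUBIC)
c=cv2.resize(s[y0:y0+75,x0:x0+75],None,fx=8,fy=8,interpolation=cv2.INTER_CUBIC)
b=np.array([.008,.002,0]); a=np.linspace(0,2*np.pi,60)
for r,z,col in((.03,-.0605,(0,255,0)),(.03,-.0705,(0,255,0)),(.018,-.0485,(255,0,255)),(.009,-.0485,(255,0,255))):
    P=[(proj("scene",p+b+[r*np.cos(t),r*np.sin(t),z])-[x0,y0]+.5)*8 for t in a]
    cv2.polylines(c,[np.int32(P)],True,col,1)
cv2.imwrite("pics/n6.png",c)
E
```

```text
(no output)
```

View pics/n6.png

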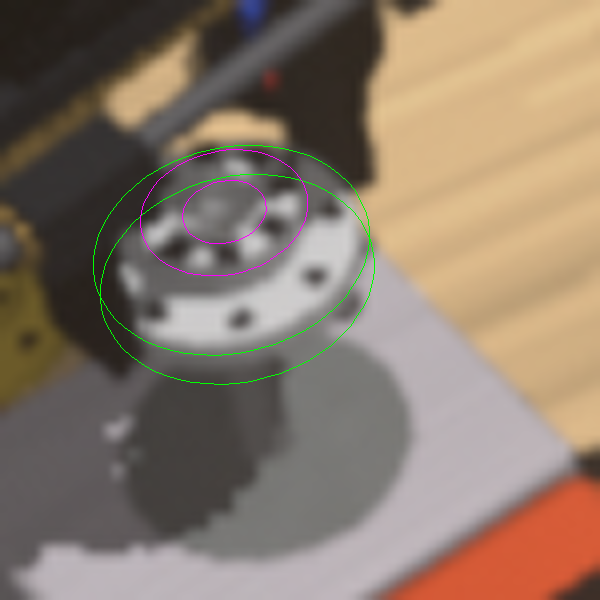

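The bore is at (218,208), against the predicted (224,212). The drum is level and within about 2 mm. Lowering over the pin.

```bash

python3 -m inch '[{"hand":1,"yaw":0,"slide":[0.1,0.05,-1.5]},{"hand":1,"yaw":0,"slide":[0.1,0.05,-2.5]},{"hand":1,"yaw":0,"slide":[0.1,0.05,-3.5]},{"hand":1,"yaw":0,"slide":[0.1,0.05,-3.5]}]'
python3 -m inch '[{"hand":1,"yaw":0,"slide":[0,0,-1]},{"hand":1,"yaw":0,"slide":[0,0,-2]},{"hand":1,"yaw":0,"slide":[0,0,-2]}]'
```

```text
time_s: 12.45
tcp_pos: [0.6169, -0.1806, 0.1696]
ee_rot: [[-0.952, -0.305, -0.003], [-0.305, 0.952, 0.0], [0.003, 0.001, -1.0]]
wrist_force: [-0.1, 0.3, -1.0]
gripper_width: 0.671
time_s: 12.82
tcp_pos: [0.6169, -0.1806, 0.1499]
ee_rot: [[-0.952, -0.305, -0.002], [-0.305, 0.952, 0.0], [0.002, 0.001, -1.0]]
wrist_force: [-0.8, -0.1, -2.1]
gripper_width: 0.665
```

```bash

python3 -m inch '[{"hand":1,"yaw":0,"slide":[0,0,-0.6]},{"hand":1,"yaw":0,"slide":[0,0,-0.9]},{"hand":1,"yaw":0,"slide":[0,0,-0.9]}]'
python3 -m inch '[{"hand":0.1,"yaw":0,"slide":[0,0,0]},{"hand":0.1,"yaw":0,"slide":[0,0,0]},{"hand":0.1,"yaw":0,"slide":[0,0,0]},{"hand":0.1,"yaw":0,"slide":[0,0,3]},{"hand":0,"yaw":0,"slide":[0,0,9]},{"hand":0,"yaw":0,"slide":[0,0,9]},{"hand":0,"yaw":0,"slide":[-5,6,9]},{"hand":0,"yaw":0,"slide":[-9,11,9]},{"hand":0,"yaw":0,"slide":[-11,16,9]},{"hand":0,"yaw":0,"slide":[-13,21,9]}]'
python3 - <<'E'
from h import *
t=capture("top");s=capture("scene")
cv2.imwrite("pics/n7.png",np.hstack([t[180:255,400:475].repeat(5,0).repeat(5,1),s[260:335,180:255].repeat(5,0).repeat(5,1)]))
for n,c in(("top",(436,212)),("scene",(218,309))):
    e=blob(s if n=="scene" else t,c,16 if n=="top" else 18,(0,0,125),(179,60,255)); print(e)
E
```

```text
time_s: 13.2
tcp_pos: [0.6174, -0.1807, 0.142]
ee_rot: [[-0.952, -0.305, -0.0], [-0.305, 0.952, 0.0], [0.0, 0.0, -1.0]]
wrist_force: [0.6, -0.9, -2.3]
gripper_width: 0.666
time_s: 14.45
tcp_pos: [0.4862, 0.0305, 0.2322]
ee_rot: [[-0.953, -0.304, 0.001], [-0.304, 0.953, 0.0], [-0.001, 0.0, -1.0]]
wrist_force: [0.9, 0.9, 0.9]
gripper_width: 0.994
((437.0816650390625, 210.54391479492188), (25.542869567871094, 26.38538932800293), 31.61863136291504)
((219.32315063476562, 309.815673828125), (34.422157287597656, 35.998146057128906), 160.80929565429688)
```

View pics/n7.png

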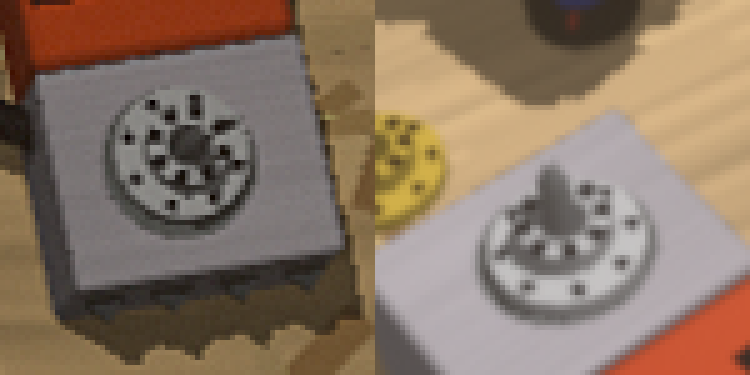

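The new drum sits flat around the pin; the bore clearance limits its offset to 3 mm. Next, the collar at (0.438,0.113).

```bash

python3 -m inch '[{"hand":0,"yaw":0,"slide":[-3,4,0]},{"hand":0,"yaw":0,"slide":[-4.9,8.2,0]},{"hand":0,"yaw":0,"slide":[-4.9,8.2,-5]},{"hand":0,"yaw":0,"slide":[-4.9,8.2,-10]},{"hand":0,"yaw":0,"slide":[-4.9,8.2,-13]},{"hand":0,"yaw":0,"slide":[-4.9,8.2,-13]},{"hand":0,"yaw":0,"slide":[-4.9,8.2,-13]}]'
python3 -c "
from h import *
t=capture('top');e=blob(t,(302,298),16,(40,70,30),(80,255,255));print(e,e and ray('top',e[0],.006));print(ray('top',(437.1,210.5),.08))"
```

```text
time_s: 15.42
tcp_pos: [0.4394, 0.1115, 0.1032]
ee_rot: [[-0.952, -0.305, 0.002], [-0.305, 0.952, 0.001], [-0.002, 0.0, -1.0]]
wrist_force: [0.6, -0.1, -0.2]
gripper_width: 0.999
None None
[ 0.61895268 -0.18120502  0.08      ]
```

```bash

python3 -m inch '[{"hand":0,"yaw":0,"slide":[-0.1,0.1,-2.5]},{"hand":0,"yaw":0,"slide":[-0.1,0.1,-3.2]},{"hand":0,"yaw":0,"slide":[-0.1,0.1,-3.2]},{"hand":1,"yaw":0,"slide":[-0.1,0.1,-3.2]},{"hand":1,"yaw":0,"slide":[-0.1,0.1,-3.2]},{"hand":1,"yaw":0,"slide":[-0.1,0.1,-3.2]},{"hand":1,"yaw":0,"slide":[-0.1,0.1,-3.2]},{"hand":1,"yaw":0,"slide":[-0.1,0.1,-3.2]},{"hand":1,"yaw":0,"slide":[-0.1,0.1,-3.2]}]'
python3 -m inch '[{"hand":1,"yaw":0,"slide":[0,0,1]},{"hand":1,"yaw":0,"slide":[0,0,5]},{"hand":1,"yaw":0,"slide":[0,0,11]},{"hand":1,"yaw":0,"slide":[0,0,16]},{"hand":1,"yaw":0,"slide":[0,0,16]}]'
```

```text
time_s: 16.6
tcp_pos: [0.4376, 0.1123, 0.0703]
ee_rot: [[-0.952, -0.305, 0.0], [-0.305, 0.952, 0.0], [-0.0, 0.0, -1.0]]
wrist_force: [0.3, -0.2, 0.6]
gripper_width: 0.494
time_s: 17.23
tcp_pos: [0.4392, 0.1132, 0.235]
ee_rot: [[-0.952, -0.305, 0.009], [-0.305, 0.952, 0.006], [-0.011, 0.002, -1.0]]
wrist_force: [-0.1, 0.7, 0.1]
gripper_width: 0.489
```

```bash

python3 -m inch '[{"hand":1,"yaw":0,"slide":[3,-4.9,0]},{"hand":1,"yaw":0,"slide":[6,-9.8,0]},{"hand":1,"yaw":0,"slide":[9,-14.7,0]},{"hand":1,"yaw":0,"slide":[12,-19.5,0]},{"hand":1,"yaw":0,"slide":[15,-24.4,0]},{"hand":1,"yaw":0,"slide":[18,-29.3,0]},{"hand":1,"yaw":0,"slide":[18,-29.3,-2.5]},{"hand":1,"yaw":0,"slide":[18,-29.3,-2.5]},{"hand":1,"yaw":0,"slide":[18,-29.3,-2.5]}]'
python3 - <<'E'
from h import *
s=capture("scene");p=sense()["tcp_pos"];print(p)
x0,y0=185,255
c=cv2.resize(s[y0:y0+75,x0:x0+75],None,fx=8,fy=8,interpolation=cv2.INTER_CUBIC)
b=np.array([.008,.002,0]); a=np.linspace(0,2*np.pi,60)
for r,z in((.022,-.0623),(.009,-.0623)):
    P=[(proj("scene",p+b+[r*np.cos(t),r*np.sin(t),z])-[x0,y0]+.5)*8 for t in a]
    cv2.polylines(c,[np.int32(P)],True,(255,0,255),1)
cv2.imwrite("pics/c8.png",c)
E
```

```text
time_s: 18.35
tcp_pos: [0.6174, -0.1804, 0.2054]
ee_rot: [[-0.952, -0.306, -0.001], [-0.306, 0.952, -0.0], [0.001, -0.0, -1.0]]
wrist_force: [-1.1, -0.4, -1.1]
gripper_width: 0.488
[ 0.61769235 -0.18016205  0.20615019]
```

View pics/c8.png

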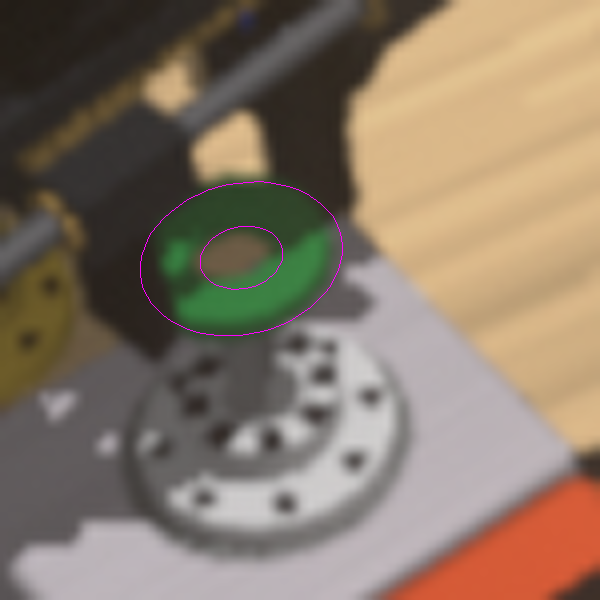

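The collar is level, with its bore at (235,253) against the predicted (241,257) — the same small residual as the drum. Lowering.

```bash

python3 -m inch '[{"hand":1,"yaw":0,"slide":[0,0,-1]},{"hand":1,"yaw":0,"slide":[0,0,-2]},{"hand":1,"yaw":0,"slide":[0,0,-3]},{"hand":1,"yaw":0,"slide":[0,0,-3.6]},{"hand":1,"yaw":0,"slide":[0,0,-3.6]}]'
```

```text
time_s: 19.02
tcp_pos: [0.6173, -0.1807, 0.1684]
ee_rot: [[-0.952, -0.305, -0.002], [-0.305, 0.952, 0.0], [0.001, 0.0, -1.0]]
wrist_force: [0.3, 0.3, -0.9]
gripper_width: 0.489
```

```bash

python3 -m inch '[{"hand":1,"yaw":0,"slide":[0,0,-0.4]},{"hand":1,"yaw":0,"slide":[0,0,-0.6]},{"hand":1,"yaw":0,"slide":[0,0,-0.6]}]'
python3 -m inch '[{"hand":0.25,"yaw":0,"slide":[0,0,0]},{"hand":0.25,"yaw":0,"slide":[0,0,0]},{"hand":0.25,"yaw":0,"slide":[0,0,0]},{"hand":0.1,"yaw":0,"slide":[0,0,3]},{"hand":0,"yaw":0,"slide":[0,0,7]},{"hand":0,"yaw":0,"slide":[0,0,7]},{"hand":0,"yaw":0,"slide":[-5,3,7]},{"hand":0,"yaw":0,"slide":[-10,5,7]},{"hand":0,"yaw":0,"slide":[-15,7,7]},{"hand":0,"yaw":0,"slide":[-17.8,7.6,7]}]'
python3 - <<'E'
from h import *
t=capture("top");s=capture("scene")
cv2.imwrite("pics/c9.png",np.hstack([t[180:255,400:475].repeat(5,0).repeat(5,1),s[260:335,180:255].repeat(5,0).repeat(5,1)]))
e=blob(t,(436,211),16,(40,70,30),(80,255,255)); print(e,e and ray("top",e[0],.099))
e=blob(s,(218,305),16,(40,70,30),(80,255,255)); print(e,e and ray("scene",e[0],.099)-[.008,.002,0])
E
```

```text
time_s: 19.4
tcp_pos: [0.6175, -0.1807, 0.1632]
ee_rot: [[-0.952, -0.305, -0.0], [-0.305, 0.952, 0.0], [0.0, 0.0, -1.0]]
wrist_force: [-0.2, 0.3, -0.5]
gripper_width: 0.489
time_s: 20.65
tcp_pos: [0.4367, -0.1041, 0.2327]
ee_rot: [[-0.952, -0.306, -0.002], [-0.306, 0.952, 0.0], [0.001, 0.001, -1.0]]
wrist_force: [1.0, 0.6, 0.5]
gripper_width: 1.001
((438.8533935546875, 209.10218811035156), (19.131521224975586, 20.597558975219727), 120.91661071777344) [ 0.61717098 -0.18100157  0.099     ]
((217.3607940673828, 303.013916015625), (18.673845291137695, 23.239465713500977), 75.36759185791016) [ 0.61830182 -0.18164449  0.099     ]
```

View pics/c9.png

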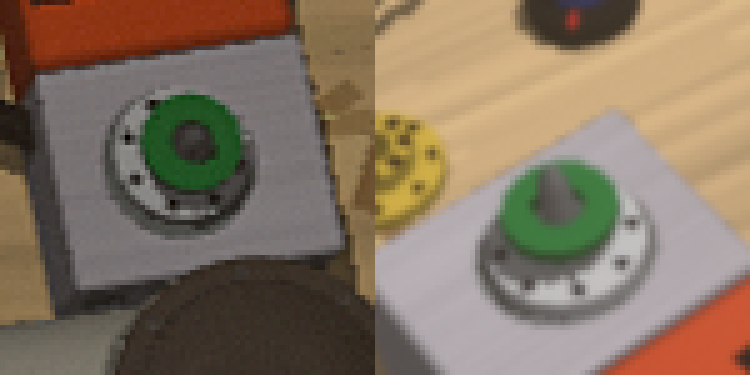

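The collar lies flat on the new drum, with the pin through it, at (0.617,-0.181). Now the hub at (0.439,-0.105).

```bash

python3 -m inch '[{"hand":0,"yaw":0,"slide":[0,0,-6]},{"hand":0,"yaw":0,"slide":[0,0,-12]},{"hand":0,"yaw":0,"slide":[0,0,-12]},{"hand":0,"yaw":0,"slide":[0,0,-12]}]'
```

```text
time_s: 21.25
tcp_pos: [0.4412, -0.1048, 0.1146]
ee_rot: [[-0.952, -0.306, 0.002], [-0.306, 0.952, -0.0], [-0.002, -0.001, -1.0]]
wrist_force: [0.1, -0.2, -0.2]
gripper_width: 0.998
```

```bash

python3 -m inch '[{"hand":0,"yaw":0,"slide":[-0.1,0,-3]},{"hand":0,"yaw":0,"slide":[-0.1,0,-4.2]},{"hand":0,"yaw":0,"slide":[-0.1,0,-4.2]},{"hand":1,"yaw":0,"slide":[-0.1,0,-4.2]},{"hand":1,"yaw":0,"slide":[-0.1,0,-4.2]},{"hand":1,"yaw":0,"slide":[-0.1,0,-4.2]},{"hand":1,"yaw":0,"slide":[-0.1,0,-4.2]},{"hand":1,"yaw":0,"slide":[-0.1,0,-4.2]}]'
python3 -m inch '[{"hand":1,"yaw":0,"slide":[0,0,1]},{"hand":1,"yaw":0,"slide":[0,0,5]},{"hand":1,"yaw":0,"slide":[0,0,11]},{"hand":1,"yaw":0,"slide":[0,0,16]},{"hand":1,"yaw":0,"slide":[0,0,16]}]'
```

```text
time_s: 22.25
tcp_pos: [0.4386, -0.1047, 0.0714]
ee_rot: [[-0.952, -0.305, 0.0], [-0.305, 0.952, -0.0], [0.0, -0.0, -1.0]]
wrist_force: [-0.5, 0.3, 2.2]
gripper_width: 0.575
time_s: 22.88
tcp_pos: [0.4404, -0.1046, 0.2357]
ee_rot: [[-0.952, -0.305, 0.01], [-0.305, 0.952, 0.001], [-0.01, -0.003, -1.0]]
wrist_force: [0.3, 0.5, -2.4]
gripper_width: 0.575
```

```bash

python3 -m inch '[{"hand":1,"yaw":0,"slide":[5,-2,0]},{"hand":1,"yaw":0,"slide":[10,-4,0]},{"hand":1,"yaw":0,"slide":[15,-6.3,0]},{"hand":1,"yaw":0,"slide":[17.9,-7.6,0]},{"hand":1,"yaw":0,"slide":[17.9,-7.6,-2.4]},{"hand":1,"yaw":0,"slide":[17.9,-7.6,-2.4]},{"hand":1,"yaw":0,"slide":[17.9,-7.6,-2.4]}]'
python3 - <<'E'
from h import *
s=capture("scene");p=sense()["tcp_pos"];print(p)
x0,y0=185,245
c=cv2.resize(s[y0:y0+75,x0:x0+75],None,fx=8,fy=8,interpolation=cv2.INTER_CUBIC)
b=np.array([.008,.002,0]); a=np.linspace(0,2*np.pi,60)
for r,z in((.026,-.0575),(.014,-.0435),(.009,-.0435)):
    P=[(proj("scene",p+b+[r*np.cos(t),r*np.sin(t),z])-[x0,y0]+.5)*8 for t in a]
    cv2.polylines(c,[np.int32(P)],True,(255,0,255),1)
cv2.imwrite("pics/h10.png",c)
E
```

```text
time_s: 23.75
tcp_pos: [0.6172, -0.1806, 0.2071]
ee_rot: [[-0.952, -0.305, -0.001], [-0.305, 0.952, -0.0], [0.001, 0.0, -1.0]]
wrist_force: [-0.7, -0.8, -0.6]
gripper_width: 0.577
[ 0.61751791 -0.18061821  0.20784309]
```

View pics/h10.png

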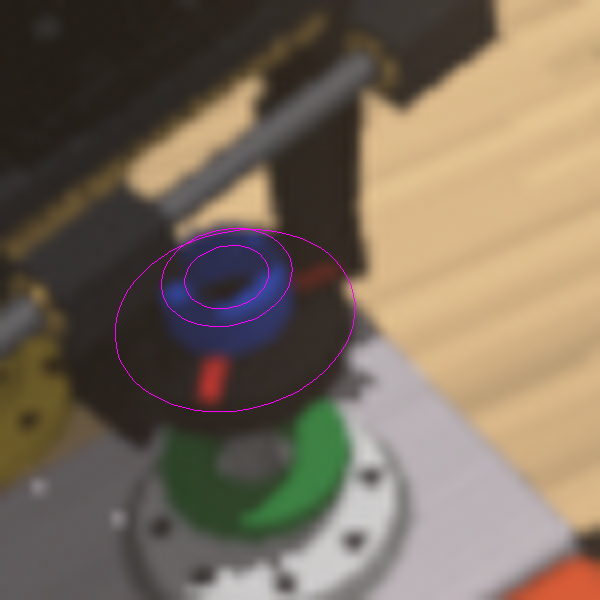

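The hub is level, nut up, and its nut matches the predicted rim to about 1 px. Lowering.

```bash

python3 -m inch '[{"hand":1,"yaw":0,"slide":[0,0,-1]},{"hand":1,"yaw":0,"slide":[0,0,-2]},{"hand":1,"yaw":0,"slide":[0,0,-3]},{"hand":1,"yaw":0,"slide":[0,0,-3]}]'
python3 -m inch '[{"hand":1,"yaw":0,"slide":[0,0,-0.3]},{"hand":1,"yaw":0,"slide":[0,0,-0.5]},{"hand":1,"yaw":0,"slide":[0,0,-0.5]}]'
```

```text
time_s: 24.3
tcp_pos: [0.6169, -0.1806, 0.1758]
ee_rot: [[-0.952, -0.305, -0.003], [-0.305, 0.952, 0.0], [0.003, 0.001, -1.0]]
wrist_force: [0.3, 0.3, -1.7]
gripper_width: 0.579
time_s: 24.68
tcp_pos: [0.6174, -0.1808, 0.1721]
ee_rot: [[-0.952, -0.305, -0.0], [-0.305, 0.952, 0.0], [0.0, 0.0, -1.0]]
wrist_force: [-0.8, -0.1, -3.0]
gripper_width: 0.579
```

```bash

python3 -m inch '[{"hand":0.2,"yaw":0,"slide":[0,0,0]},{"hand":0.2,"yaw":0,"slide":[0,0,0]},{"hand":0.2,"yaw":0,"slide":[0,0,0]},{"hand":0.1,"yaw":0,"slide":[0,0,3]},{"hand":0,"yaw":0,"slide":[0,0,7]},{"hand":0,"yaw":0,"slide":[0,0,7]},{"hand":0,"yaw":0,"slide":[-5,3,7]},{"hand":0,"yaw":0,"slide":[-10,5,7]},{"hand":0,"yaw":0,"slide":[-15,7,7]},{"hand":0,"yaw":0,"slide":[-17.8,7.6,7]}]'
python3 - <<'E'
from h import *
t=capture("top");s=capture("scene")
cv2.imwrite("pics/h11.png",np.hstack([t[180:255,400:475].repeat(5,0).repeat(5,1),s[255:330,180:255].repeat(5,0).repeat(5,1)]))
for n,c,i,d in(("top",(438,208),t,0),("scene",(215,297),s,np.array([.008,.002,0]))):
    e=blob(i,c,16,(105,80,30),(130,255,255)); print(e,e and ray(n,e[0],.121)-d)
e=blob(t,(207,317),20,(0,180,90),(10,255,255)); print("cap",e[0])
e=blob(t,(272,230),25,(0,110,25),(14,255,255)); print("worn",e, ray("top",e[0],.011))
E
```

```text
time_s: 25.92
tcp_pos: [0.4369, -0.1041, 0.2418]
ee_rot: [[-0.952, -0.306, -0.001], [-0.306, 0.952, 0.0], [0.001, 0.001, -1.0]]
wrist_force: [0.9, 0.9, -0.8]
gripper_width: 1.001
((441.2224426269531, 205.11802673339844), (12.546381950378418, 14.185962677001953), 98.77437591552734) [ 0.62009341 -0.18157212  0.121     ]
((216.77798461914062, 294.0894470214844), (14.939178466796875, 16.375873565673828), 79.37903594970703) [ 0.6164068  -0.17886644  0.121     ]
cap (207.86033630371094, 317.3883361816406)
worn ((273.260009765625, 231.1468505859375), (25.38347053527832, 25.622535705566406), 47.45878601074219) [0.59030917 0.17789075 0.011     ]
```

View pics/h11.png

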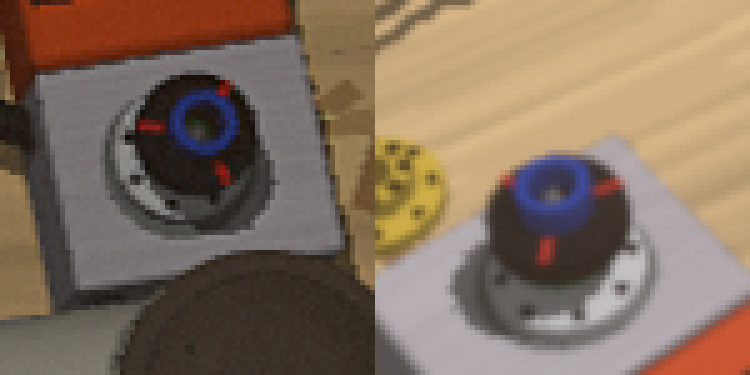

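The hub is upright, nut up and centred; the fuel cap and worn drum haven't moved. Handing in.

```bash
python3 -c "
from station import *
print(finish_job())"
```

```text
the job is handed in; nothing more can be done
None
```

The sprocket change is finished and handed in at about 26 s; the hand-in reports no verdict. The worn drum went into the dish, then the new drum, green collar and clutch hub went onto the stub in that order. Each was lowered at low wrist force and released.

**Last checks:**
- **Worn drum:** flat, sprocket up, in the dish at (0.590, 0.178), about 1 mm from the measured dish centre.
- **New drum:** released at the height that puts its underside under 1 mm from the saw top. The top camera puts its centre about 1 mm from the stub.
- **Collar:** both cameras put it within about 1 mm of the stub axis, lying flat.
- **Hub:** upright, nut up. The two cameras put it about 2–3 mm either side of the stub, inside the 6 mm limit.
- **Heights on the stub:** taken from the release heights and the pictures, not measured directly.
- **Bystanders:** the fuel cap had not moved in the pictures. I did not re-measure the screwdriver, bottle or jar, but no move went low near them. The yellow look-alike drums were never approached.

**Disagreements:**
- The scene camera was offset from the top camera by a roughly constant (+8, +2) mm for most parts. Comparing with the gripper's known position showed the top camera was right, so I used it and corrected the scene camera.
- The measured grip width on the new drum (58 mm) and the hub (50 mm) was slightly under nominal. Close-up crops before lowering showed both level and aligned.

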